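Scan the sample jar, then the mill, with the hand scanner

TASK

Book the sample jar onto the small mill: draw the cordless scanner straight up out of its bench holder, point it straight down at the code label on the jar's lid from about 10 cm above and hold it steady there for a second, then turn it up and point it squarely at the code label on the mill's sloping front panel, again from about 10 cm. Finish there, still holding the scanner steady in the air with its aim on the mill's label; do not put it down or let go. Do not bump the jar or the mill with the scanner, and leave the jar and the other things on the bench where they are.

Things in the scene. Friction and masses are not known exactly. Their poses are not given: they have to be found in the camera images.
- scanner: Cordless pistol barcode scanner, off-white, dark grip, 180 g, hanging nose down in the holder. Origin: centre of the window in its nose; it reads along its own -z (down, in the holder). The head runs along z, 106 mm from window to rear, 42 mm (x) by 62 mm (y) near the nose, 38 by 52 mm above z = 44 mm. The handle leaves the head towards its own -x.
- scanner_grip (a point): Best grip, on the handle's middle line, in its dark rubber part: at (-64, 0, +84.5) mm in the scanner's frame. The handle leans 15 degrees to the scanner's +z, has flat parallel sides 30 mm apart (along y), is 32 mm thick, and ends 126 mm from the head's axis, its butt up to z = 117 mm. In the holder it can be taken from above, fingers closing along the scanner's y.
- holder: Grey holder fixed to the bench: foot 110 by 100 mm, 12 mm high, with an upright pocket open at the top, inside 46 (x) by 66 mm (y), wall 4 mm, floor 12 mm and rim 52 mm above the bench. Origin on the bench under the pocket's centre, axes as the scanner's. Its nose stands 40 mm deep in it, 2 mm play all round, leaning up to 4 degrees to the handle side, the handle above the rim on its -x side.
- jar: Loose sample jar standing on the bench, 72 mm across and 76 mm high, off-white with a grey screw lid, 300 g; origin at the centre of its underside, z up.
- jar_label (a point): Centre of the 40 by 40 mm black-and-white square code label on top of the jar's lid, 76 mm above the bench, facing up.
- mill: Small white laboratory mill fixed on the bench, 260 mm deep (x), 200 mm wide (y), 180 mm high with its grey lid; origin on the bench under the middle of its front edge, the mill lying to its +x. The front is upright to 75 mm, then slopes back, rising at 40 degrees, (black glass panel with a screen and a code label) from x = 0, z = 75 mm to x = 92, z = 152 mm.
- panel_label: 40 by 40 mm black-and-white square code label on the mill's sloping panel, beside the screen; origin at its centre, at (+45, +55, +114) mm in the mill's frame. Its z axis points out of the panel (40 degrees from vertical, towards the mill's front), its x axis points up the slope, y is level.
- scanner_butt (a point): Centre of the end face of the scanner's handle, at (-124, 0, +100) mm in the scanner's frame.
- bottle: Blue-capped reagent bottle, 68 mm across, 140 mm high; origin at the centre of its underside. To be left alone.
- beaker: Small glass beaker, 68 mm across, 85 mm high; origin at the centre of its underside. To be left alone.
- tip_box: Box of pipette tips, 88 by 128 mm, 61 mm high; origin at the centre of its underside. To be left alone.
- spatula: Steel spatula lying on the bench, 180 mm long, 10 mm high at most, lying in front of the mill; origin under its middle. To be left alone.
There are look-alikes about, which are no part of the job. Leave any yellow look-alike of the scanner alone. Leave any turquoise look-alike of the jar alone.

How it is judged (in metres and radians):
On the way, in this order (a step that is already met when the one before it is completed fails the run):
1. the scanner is drawn up clear of its holder, in the fingers (z of scanner in the frame of holder above 0.06 m and contact force between scanner and the fingers above 2 N and contact force between scanner and holder below 0.2 N), for 0.1 s.
2. the scanner, held in the air, points down at the jar's lid label (aim on the label, 5 to 15 cm away, within 23 degrees of straight down), steady (x of jar_label in the frame of scanner between -0.018 and 0.018 m and y of jar_label in the frame of scanner between -0.018 and 0.018 m and z of jar_label in the frame of scanner between -0.15 and -0.05 m and angle between scanner's own z axis and vertical below 0.4 rad and linear speed of scanner below 0.03 m/s and angular speed of scanner below 0.2 rad/s and contact force between scanner and the fingers above 2 N and contact force between scanner and holder below 0.2 N and contact force between scanner and mill below 0.2 N and contact force between scanner and jar below 0.2 N and height (world z) of scanner_butt above 0.03 m), for 0.6 s.
At the end, for the whole second after the job is handed in: Scanner held still by the fingers alone, window over 100 mm up, touching no other thing; mill label centre within 18 mm of the reading axis (scanner x and y), 50 to 150 mm ahead, square to it within 0.35 rad; jar within 20 mm, others within 30 mm of their start, jar upright (x of panel_label in the frame of scanner between -0.018 and 0.018 m and y of panel_label in the frame of scanner between -0.018 and 0.018 m and z of panel_label in the frame of scanner between -0.15 and -0.05 m and angle between the z axis of scanner and the z axis of panel_label, either way round below 0.35 rad and height (world z) of scanner above 0.1 m and linear speed of scanner below 0.03 m/s and angular speed of scanner below 0.2 rad/s and contact force between scanner and the fingers above 2 N and contact force between scanner and holder below 0.2 N and contact force between scanner and mill below 0.2 N and contact force between scanner and jar below 0.2 N and height (world z) of scanner_butt above 0.03 m and angle between jar's own z axis and vertical below 0.1 rad and distance of jar from where it was at the start of the episode below 0.02 m and distance of each of bottle, beaker, tip_box, spatula from where it was at the start of the episode below 0.03 m); the arm keeps its last pose, push and grip.
It fails at once if the scanner bumps the jar or the mill (over 3 N) (contact force between scanner and jar above 3 N or contact force between scanner and mill above 3 N).
It fails at once if the jar is pushed over 20 mm (distance of jar from where it was at the start of the episode above 0.02 m).
It fails at once if another thing on the bench is moved over 30 mm (distance of any of bottle, beaker, tip_box, spatula from where it was at the start of the episode above 0.03 m).
It also fails if it takes over 48 s, if anything falls off the work surface, if the arm or the gripper's body presses on something with over 40 N, if the wrist force passes 120 N, or if a joint passes its speed limit or range.

ROBOT

A 6-joint arm with a two-finger parallel gripper is mounted at the origin on the work surface. World frame = base frame: x ahead of the robot, y to its left, z up, the work surface at z = 0. Lengths are in mm, angles in rad, forces in N, time in s.
With the tool pointing down it reaches from about 300 to 775 mm from the base axis. Payload 14.6 kg.
Tool frame: the origin (TCP) lies midway between the tips of the shut fingers; the grasp point (between the pads) lies 19 mm behind it; z points along the fingers, y is the line along which they close (so a half turn about z gives the same grasp; the last joint's range is limited). The gripper opens to 94 mm and grips with 3 to 60 N. Pads are 16 mm wide; open, the fingers measure 119 mm over their backs; the gripper's body (75 mm by 177 mm) begins 78 mm behind the grasp point.
Start: joints at [-0.067, 0.3, 1.521, -0, 1.321, -0.067], TCP at [549.99, -0.002, 205.446] pointing down, gripper open.
Joint ranges: [-3.03, 3.03], [-0.79, 2.21], [0.23, 2.52], [-1.04, 4.18], [0, 3.07], [-2.55, 2.55]. Speed limits (rad/s): [2.22, 2.22, 2.57, 3.14, 3.14, 3.14].

INTERFACE

Orientations are given as [roll, pitch, yaw] about the fixed x, y, z axes, in that order (R = Rz(yaw) Ry(pitch) Rx(roll)).
In Python, from cell import * gives the robot as it stands. The module is installed in compiled form; this text tells all that it offers.
- The arm moves only by the tool servo_tool, never from a script. Its argument "motion" is a list of rows, each an object of numbers: "wx", "wy", "wz": the turn, a rotation vector about the tool's x, y, z in units of 2 rad (1.0 is 2 rad); "dx", "dy", "dz": the shift along the tool's x, y, z in units of 10 cm (1.0 is 10 cm); "fingers": the closure, from -1 (fully open) to 1 (shut). In form: [{"wx": .., "wy": .., "wz": .., "dx": .., "dy": .., "dz": .., "fingers": ..}, ...]. A call has 1 to 10 rows; each row is the pose to reach, as a shift and turn from the pose commanded when the call began, along the tool's axes at that moment; what a row does not reach only later rows make up. A row lasts 1/10 s, in which the tool goes at most 50 mm and 8.59 degrees, less where a joint would pass 70% of its speed; a pose out of reach is approached as far as the arm can. A call with a number of a shift or a turn outside -1 to 1 is refused whole. A call with a gripper value outside its range is refused whole. The fingers move at their own pace and stop on an object; "newtons" is the grip in N (left out, the last holds). Time passes only in rows, so rows that repeat a pose let the fingers close. It gives the time, the measured TCP pose, the force, the opening and the grip force at its end, in the units of the state.
- read_state(): the state, without advancing time (a new reading comes with each control period).
- camera(name): name is "scene" or "side" or "wrist"; returns a dict with "image" (384x512x3 uint8, red, green, blue), "fx", "fy", "cx", "cy" (pixels), "R" (3x3) and "t" (3): a world point X has camera coordinates R X + t. Camera axes: x right, y down, z forward; pixel columns grow to the right and rows downward; lengths in mm; the calibration is good to about 2 mm. A picture is of the moment at which its call begins. There is no depth.
- sign_off(): hands the job in; it is judged then, once.
Trained networks look in a picture, given as the dict that the camera call returned (one of the last four; its "shot" number tells which), for a name from the list of things; names that differ only in an ending like _2 or _b are one class to them, and where a whole thing is asked for, a point or a joint stands for the part that bears it (a point fixed in the world has none). Each returns a list of dicts, best first, with "conf" (0 to 1); they miss things now and then, are a little off and sometimes report something else, mostly with a low value. They report only what shows in the picture. A call takes as long as a camera call. They do not tell look-alikes from the thing itself.
- spot_in(query, picture): "location" ([column, row] in pixels, amid what is visible of it).
- trace(query, picture): "pixels" (384x512 bool, what is visible of it) and "location" ([column, row] in pixels, amid what is visible of it).
The state is a dict: "clock": time; "joints": joint angles; "qd": joint speeds; "effort": joint torques, N m; "eef_pos": TCP position; "eef_rot": TCP orientation; "wrist_force": force on the tool from outside, world axes, zero at the start; "moment": the same for the moment, N m; "finger_gap": finger opening in mm; "finger_force": force on a finger pad.
Only numpy, scipy, OpenCV 4.12 (cv2) and the standard library are available. Lean on these libraries where they do the work, as an engineer would, in place of code of your own. Each camera call takes 0.05 s, during which the arm holds its last target. There are 200 camera calls.

## Working session

There is one attempt and no reset: what is moved stays moved. The work goes in short steps, Python scripts to look and compute and a tool call to move; the robot and the scene stay as the last step left them, time stands still between calls to the robot, and variables do not carry over. Pictures are saved under pics/ and viewed, at most 10 in all, crops included, and the job is handed in when it is done.

Besides the shell and the picture viewer there is one more tool, called after ">>>" as name(argument=value, ...) on one line, values as JSON. servo_tool: Moves the arm, as the interface text tells. Its arguments: {"type":"object","properties":{"motion":{"type":"array","items":{"type":"object","properties":{"wx":{"type":"number"},"wy":{"type":"number"},"wz":{"type":"number"},"dx":{"type":"number"},"dy":{"type":"number"},"dz":{"type":"number"},"fingers":{"type":"number"}}}},"newtons":{"type":"number"}},"required":["motion"]}

```bash
mkdir -p pics
cat > h.py <<'E'
from cell import *
import numpy as np, cv2
from scipy.spatial.transform import Rotation as Ro
def ray(p,c):
    R=np.array(c["R"]);t=np.array(c["t"])
    o=-R.T@t; d=R.T@np.array([(p[0]-c["cx"])/c["fx"],(p[1]-c["cy"])/c["fy"],1]); return o,d/np.linalg.norm(d)
def atz(p,c,z):
    o,d=ray(p,c); return o+d*(z-o[2])/d[2]
def proj(X,c):
    v=np.array(c["R"])@np.array(X,float)+np.array(c["t"]); return np.array([c["fx"]*v[0]/v[2]+c["cx"],c["fy"]*v[1]/v[2]+c["cy"]])
def tri(rs):
    A=0;b=0
    for o,d in rs:
        P=np.eye(3)-np.outer(d,d);A=A+P;b=b+P@o
    return np.linalg.solve(A,b)
def save(n,im): cv2.imwrite("pics/"+n,im[:,:,::-1])
E
python3 - <<'E'
from h import *
a=camera("scene");b=camera("side")
im=np.hstack([a["image"],b["image"]]); save("1.png",cv2.resize(im,(800,300),interpolation=cv2.INTER_AREA))
for n,c in (("scene",a),("side",b)):
    print(n,(-np.array(c["R"]).T@np.array(c["t"])).round())
    for q in ["scanner","holder","jar","jar_label","mill","panel_label","bottle","beaker","tip_box","spatula"]:
        print(q,[(np.round(r["location"]).tolist(),round(r["conf"],2)) for r in spot_in(q,c)][:4])
save("scene.png",a["image"]);save("side.png",b["image"])
E
```

```text
scene [1305.   56. 1203.]
scanner [([413.0, 198.0], 0.79), ([356.0, 179.0], 0.6)]
holder [([347.0, 206.0], 0.64)]
jar [([190.0, 160.0], 0.84), ([182.0, 189.0], 0.79), ([354.0, 180.0], 0.45)]
jar_label [([189.0, 158.0], 0.73), ([186.0, 183.0], 0.62)]
mill [([355.0, 184.0], 0.61), ([238.0, 281.0], 0.6)]
panel_label [([269.0, 245.0], 0.63)]
bottle [([370.0, 242.0], 0.7)]
beaker [([140.0, 227.0], 0.67), ([182.0, 185.0], 0.52)]
tip_box [([108.0, 183.0], 0.84)]
spatula []
side [-266. -859.  790.]
scanner []
holder [([167.0, 161.0], 0.63)]
jar [([265.0, 256.0], 0.93)]
jar_label [([267.0, 254.0], 0.88), ([299.0, 239.0], 0.86)]
mill [([309.0, 163.0], 0.55)]
panel_label [([279.0, 149.0], 0.62)]
bottle [([204.0, 145.0], 0.62)]
beaker [([362.0, 224.0], 0.77), ([180.0, 179.0], 0.44), ([170.0, 163.0], 0.39)]
tip_box [([371.0, 282.0], 0.66)]
spatula [([220.0, 213.0], 0.56)]
```

View pics/scene.png

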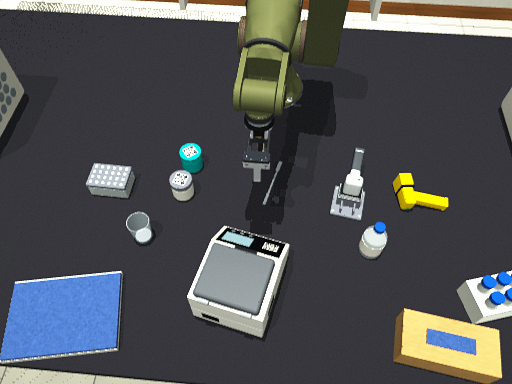

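View pics/side.png

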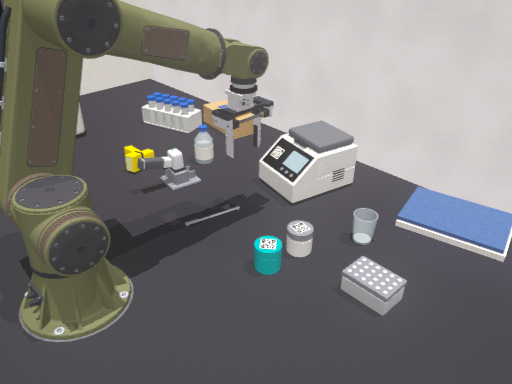

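The real scanner (white) is at scene (354,180) with its handle towards the robot. The real jar is at scene (182,185) and side (299,238), the mill panel label is at scene (269,245), and the yellow and turquoise items are the look-alikes.

Run:
```python
from h import *
a=camera("scene");b=camera("side");w=camera("wrist")
def T(q,c):
    return [(np.round(r["location"],1).tolist(),round(r["conf"],2),int(r["pixels"].sum())) for r in trace(q,c)][:4]
for c,n in((a,'scene'),(b,'side'),(w,'wrist')):
    for q in ["scanner","holder","jar_label","panel_label","scanner_butt"]: print(n,q,T(q,c), [np.round(r["location"],1).tolist() for r in spot_in(q,c)][:3] if q!="holder" else '')
print("jar", tri([ray((186,183),a),ray((299,239),b)]), atz((299,229),b,76))
print("panel", tri([ray((269,245),a),ray((279,151),b)]))
print("hold",atz((347,206),a,10),atz((180,179),b,10))
for p in [(334,214),(363,216),(364,192),(338,190)]: print(atz(p,a,12).round())
print("handle",atz((359,151),a,150).round(),atz((352,190),a,150).round(),atz((354,180),a,118).round())
g=np.vstack([cv2.resize(a["image"][140:225,290:400],None,fx=4,fy=4)[:300],cv2.resize(a["image"][225:300,170:280],None,fx=4,fy=4)[:300]])
g2=np.vstack([cv2.resize(b["image"][135:210,110:200],None,fx=4,fy=4),cv2.resize(b["image"][130:205,245:335],None,fx=4,fy=4)])
save("c.png",np.hstack([g,g2])[:600,:800]);save("w.png",w["image"])
print((-np.array(w["R"]).T@np.array(w["t"])).round())
```

```text
scene scanner [([409.9, 201.0], 0.75, 1082), ([354.2, 179.9], 0.56, 681)] [[412.0, 200.1], [356.2, 179.1], [270.9, 245.4]]
scene holder [] 
scene jar_label [([189.6, 158.6], 0.9, 552), ([182.7, 182.2], 0.67, 620)] [[185.0, 185.8], [190.0, 160.0]]
scene panel_label [([373.1, 241.0], 0.74, 786), ([268.8, 245.4], 0.43, 84)] [[179.4, 185.7]]
scene scanner_butt [([406.9, 198.4], 0.96, 981), ([358.2, 180.9], 0.72, 780)] [[347.6, 208.1], [354.5, 179.4]]
side scanner [([131.3, 154.9], 0.71, 416), ([165.3, 161.6], 0.69, 666)] [[131.7, 154.3], [163.7, 159.7], [299.6, 237.0]]
side holder [([181.2, 179.2], 0.56, 572)] 
side jar_label [([268.5, 253.6], 0.77, 903), ([299.8, 241.8], 0.55, 803)] [[269.3, 251.4], [299.6, 238.6]]
side panel_label [] [[277.1, 151.8], [164.4, 158.4]]
side scanner_butt [([132.8, 159.2], 0.76, 441), ([169.0, 159.8], 0.66, 667)] [[166.4, 159.5], [133.1, 156.9]]
wrist scanner [] [[171.4, 137.1]]
wrist holder [] 
wrist jar_label [([144.5, 343.3], 0.96, 1951), ([231.9, 342.2], 0.74, 1166)] [[232.2, 341.9], [146.8, 338.7], [490.3, 134.8]]
wrist panel_label [([489.6, 133.4], 0.88, 2067)] [[489.3, 131.3]]
wrist scanner_butt [] []
jar [ 519.92412511 -244.11499314   38.66022032] [ 517.64588371 -254.34376836   76.        ]
panel [757.06677227  43.72799152 121.33562008]
hold [537.50559044 283.66488508  10.        ] [517.20582351 277.52016687  10.        ]
[572. 242.  12.]
[572. 332.  12.]
[480. 340.  12.]
[479. 256.  12.]
handle [424. 299. 150.] [572. 273. 150.] [512. 286. 118.]
[550.  64. 384.]
```

View pics/c.png

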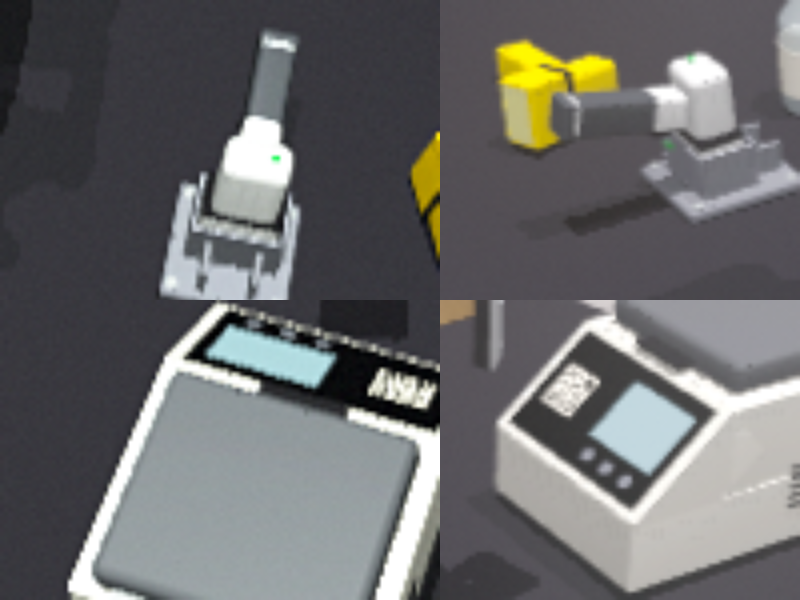

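```bash
cat >> h.py <<'E'
def tool(): 
    s=read_state(); return np.array(s["eef_pos"]), Ro.from_euler("xyz",s["eef_rot"]).as_matrix()
def go(p,R):
    p0,R0=tool(); d=R0.T@(np.array(p)-p0)/100; w=Ro.from_matrix(R0.T@R).as_rotvec()/2
    print("d",d.round(3),"w",w.round(3),"deg",np.degrees(2*np.linalg.norm(w)).round(1)); return d,w
E
python3 - <<'E'
from h import *
s=read_state();print(s)
p,R=tool();print(R.round(3))
go([470,215,260],R)
w=camera("wrist");print(np.array(w["R"]).round(2),w["fx"])
a=camera("scene");b=camera("side")
print("headtop",tri([ray((354.5,178.7),a),ray((174.5,153.8),b)]))
print("butttop",atz((359.7,149.5),a,129))
# panel label
print("panel",tri([ray((290-120+400/4,225+(385-300)/4),a),ray((245+(568-440)/4,130+(390-300)/4),b)]))
E
```

```text
{'clock': 2.6, 'joints': array([-6.66032123e-02,  2.99930191e-01,  1.52098708e+00, -1.19481675e-05,
        1.32069152e+00, -6.65822921e-02]), 'qd': array([ 2.18103882e-05,  2.37845812e-04,  1.30567792e-03,  4.98430281e-04,
        7.78339089e-04, -1.06726369e-03]), 'effort': array([ 4.48789306e-04, -5.31657743e+01, -3.52915943e+01,  7.08399271e-02,
        2.12995318e-02, -7.14397160e-06]), 'eef_pos': array([ 5.49997243e+02, -7.65623734e-03,  2.05434484e+02]), 'eef_rot': array([-3.14157578e+00,  1.04768376e-05,  1.57077836e+00]), 'wrist_force': array([-0.72751651, -0.78899707,  0.33176265]), 'moment': array([ 0.0102313 ,  0.01251873, -0.00130899]), 'finger_force': 0.0, 'finger_gap': 93.76440079990915}
[[ 0.  1. -0.]
 [ 1. -0. -0.]
 [-0. -0. -1.]]
d [ 2.15  -0.8   -0.546] w [0. 0. 0.] deg 0.0
[[ 1.   -0.    0.  ]
 [-0.   -0.97  0.23]
 [ 0.   -0.23 -0.97]] 318.97504585244656
headtop [505.43931603 286.36119838 110.52030167]
butttop [400.41836551 305.98124061 129.        ]
panel [755.475073    48.32860619 113.86610304]
```

>>> servo_tool(motion=[{"dx": 0.5, "dy": -0.3, "dz": -0.3, "fingers": -1}, {"dx": 1, "dy": -0.5, "dz": -0.7}])

```text
schema error: expected keys wx, wy, wz, dx, dy, dz, fingers
```

>>> servo_tool(motion=[{"dx": 0.5}, {"dx": 1}])

```text
schema error: expected keys wx, wy, wz, dx, dy, dz, fingers
```

>>> servo_tool(motion=[{"dx": 0.9, "dy": -0.2, "wz": -0.08}, {"dx": 0.9, "dy": -0.2, "wz": -0.16}, {"dx": 0.9, "dy": -0.2, "wz": -0.23}, {"dx": 0.9, "dy": -0.2, "wz": -0.3}, {"dx": 0.9, "dy": -0.2, "wz": -0.38}, {"dx": 0.9, "dy": -0.2, "wz": -0.45}, {"dx": 0.9, "dy": -0.2, "wz": -0.53}, {"dx": 0.9, "dy": -0.2, "wz": -0.6}, {"dx": 0.9, "dy": -0.2, "wz": -0.68}, {"dx": 0.9, "dy": -0.2, "wz": -0.7}])

```text
schema error: expected keys wx, wy, wz, dx, dy, dz, fingers
```

Run:
```python
from h import *
import pickle
w=camera("wrist");save("w2.png",w["image"]);pickle.dump(w,open("w2.pkl","wb"))
s=read_state();print(s["clock"],s["joints"].round(2),s["eef_pos"],s["eef_rot"])
```

```text
2.8 [-0.07  0.3   1.52 -0.    1.32 -0.07] [ 5.49992559e+02 -6.44496880e-03  2.05448896e+02] [3.14157947e+00 3.71014339e-05 1.57081572e+00]
```

View pics/w2.png

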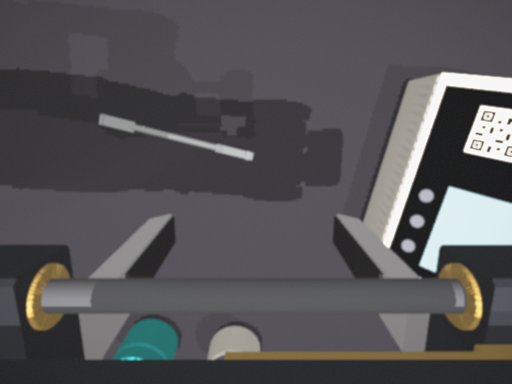

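The moves were refused because every key is required, so this wrist view is still from the start pose. It shows the spatula at (175,137) and the mill label at (490,135). I'll resend the moves with all keys.

>>> servo_tool(motion=[{"wx": 0, "wy": 0, "wz": 0, "dx": 0.5, "dy": -0.3, "dz": -0.3, "fingers": -1}, {"wx": 0, "wy": 0, "wz": 0, "dx": 1, "dy": -0.5, "dz": -0.7, "fingers": -1}])

```text
clock: 3.0
eef_pos: [509.4, 76.0, 256.4]
eef_rot: [-3.139, 0.0, 1.569]
wrist_force: [0.9, -0.2, 0.5]
finger_gap: 94.0
finger_force: 0.0
```

>>> servo_tool(motion=[{"wx": 0, "wy": 0, "wz": 0, "dx": 0.5, "dy": 0, "dz": 0, "fingers": -1}, {"wx": 0, "wy": 0, "wz": 0, "dx": 1, "dy": 0, "dz": 0, "fingers": -1}])

```text
clock: 3.2
eef_pos: [510.4, 177.3, 258.2]
eef_rot: [3.139, -0.001, 1.57]
wrist_force: [1.3, -0.9, -0.2]
finger_gap: 94.1
finger_force: 0.0
```

>>> servo_tool(motion=[{"wx": 0, "wy": 0, "wz": -0.7, "dx": 0.9, "dy": -0.2, "dz": 0, "fingers": -1}, {"wx": 0, "wy": 0, "wz": -0.7, "dx": 0.9, "dy": -0.2, "dz": 0, "fingers": -1}, {"wx": 0, "wy": 0, "wz": -0.7, "dx": 0.9, "dy": -0.2, "dz": 0, "fingers": -1}, {"wx": 0, "wy": 0, "wz": -0.7, "dx": 0.9, "dy": -0.2, "dz": 0, "fingers": -1}, {"wx": 0, "wy": 0, "wz": -0.7, "dx": 0.9, "dy": -0.2, "dz": 0, "fingers": -1}, {"wx": 0, "wy": 0, "wz": -0.7, "dx": 0.9, "dy": -0.2, "dz": 0, "fingers": -1}, {"wx": 0, "wy": 0, "wz": -0.7, "dx": 0.9, "dy": -0.2, "dz": 0, "fingers": -1}, {"wx": 0, "wy": 0, "wz": -0.7, "dx": 0.9, "dy": -0.2, "dz": 0, "fingers": -1}, {"wx": 0, "wy": 0, "wz": -0.7, "dx": 0.9, "dy": -0.2, "dz": 0, "fingers": -1}, {"wx": 0, "wy": 0, "wz": -0.7, "dx": 0.9, "dy": -0.2, "dz": 0, "fingers": -1}])

```text
clock: 4.2
eef_pos: [490.6, 265.7, 256.9]
eef_rot: [-3.142, -0.0, 2.976]
wrist_force: [0.4, -0.9, -1.2]
finger_gap: 94.3
finger_force: 0.0
```

Run:
```python
from h import *
import pickle
w=camera("wrist");save("w3.png",w["image"]);pickle.dump(w,open("w3.pkl","wb"))
s=read_state();print(s["clock"],s["joints"].round(2),s["eef_pos"],s["eef_rot"])
```

```text
4.25 [ 0.43  0.28  1.42 -0.    1.44 -0.98] [490.63090144 265.69510683 256.91424475] [-3.14156040e+00 -4.20932850e-05  2.97674211e+00]
```

View pics/w3.png

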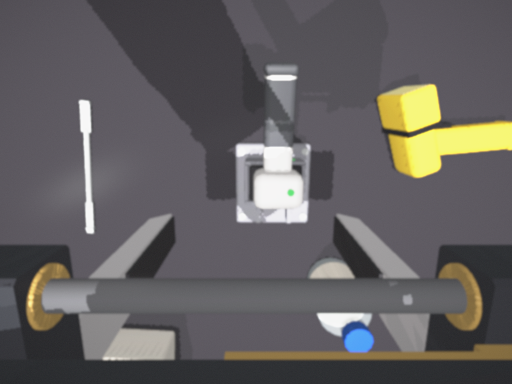

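The wrist view shows the scanner's head top at about (278,188), the butt's upper edge at (281,77), and the holder foot's corners at (237,145), (310,145), (308,221) and (236,221).

Run:
```python
from h import *
import pickle
w=pickle.load(open("w3.pkl","rb"))
f=[atz(p,w,12)[:2] for p in [(237,145),(310,145),(308,221),(236,221)]]
print(np.round(f,1),np.mean(f,0))
e=[f[3]-f[0],f[2]-f[1]]; print("edges",[np.linalg.norm(x) for x in e],[np.degrees(np.arctan2(x[1],x[0])) for x in e],np.linalg.norm(f[1]-f[0]))
for n,p,z in [("headtop",(278,188),118),("butt up",(281,77),128),("handle mid dark",(280,110),112),("head left",(254,188),118),("head right",(302,188),118),("butt l",(266,77),128),("butt r",(297,77),128)]: print(n,atz(p,w,z).round(1))
H=np.array([np.mean([atz(p,w,118)[k] for p in [(254,188),(302,188)]]) for k in (0,1)])
g=tool();print(g[0])
```

```text
[[459.9 247. ]
 [475.8 342. ]
 [580.  326.1]
 [563.5 227. ]] [519.81456362 285.52128506]
edges [np.float64(105.51702060554683), np.float64(105.49159033831883)] [np.float64(-10.907325227488966), np.float64(-8.6638243546827)] 96.37090626840651
headtop [501.2 287.6 118. ]
butt up [396.2 305.2 128. ]
handle mid dark [425.  301.4 112. ]
head left [497.1 263.4 118. ]
head right [505.2 311.8 118. ]
butt l [394.  291.7 128. ]
butt r [398.7 319.7 128. ]
[490.63090144 265.69510683 256.91424475]
```

Run:
```python
from h import *
go([441,297,74],Ro.from_euler("xyz",[np.pi,0,np.pi-.167]).as_matrix())
```

```text
d [0.541 0.227 1.829] w [-0.    -0.     0.001] deg 0.1
```

>>> servo_tool(motion=[{"wx": 0, "wy": 0, "wz": 0, "dx": 0.3, "dy": 0.12, "dz": 0.3, "fingers": -1}, {"wx": 0, "wy": 0, "wz": 0, "dx": 0.54, "dy": 0.23, "dz": 0.6, "fingers": -1}, {"wx": 0, "wy": 0, "wz": 0, "dx": 0.54, "dy": 0.23, "dz": 0.9, "fingers": -1}])

```text
clock: 4.55
eef_pos: [439.5, 298.8, 166.2]
eef_rot: [3.141, 0.0, 2.971]
wrist_force: [0.7, 0.3, -0.5]
finger_gap: 94.3
finger_force: 0.0
```

>>> servo_tool(motion=[{"wx": 0, "wy": 0, "wz": 0, "dx": 0, "dy": 0, "dz": 0.25, "fingers": -1}, {"wx": 0, "wy": 0, "wz": 0, "dx": 0, "dy": 0, "dz": 0.5, "fingers": -1}, {"wx": 0, "wy": 0, "wz": 0, "dx": 0, "dy": 0, "dz": 0.75, "fingers": -1}, {"wx": 0, "wy": 0, "wz": 0, "dx": 0, "dy": 0, "dz": 0.93, "fingers": -1}, {"wx": 0, "wy": 0, "wz": 0, "dx": 0, "dy": 0, "dz": 0.93, "fingers": -1}])

```text
clock: 5.05
eef_pos: [440.3, 296.9, 71.8]
eef_rot: [-3.139, -0.003, 2.97]
wrist_force: [0.3, -0.5, 0.4]
finger_gap: 93.5
finger_force: 0.0
```

Run:
```python
from h import *
b=camera("side");w=camera("wrist");print(tool())
g=cv2.resize(b["image"][110:210,90:220],None,fx=3,fy=3)
save("g.png",np.hstack([g,w["image"][:300]])[:, :800])
```

```text
(array([441.55124658, 297.64432883,  74.49448789]), array([[-9.85320201e-01,  1.70716347e-01,  1.74206856e-04],
       [ 1.70716366e-01,  9.85320208e-01,  9.96884900e-05],
       [-1.54631081e-04,  1.27965044e-04, -9.99999980e-01]]))
```

View pics/g.png

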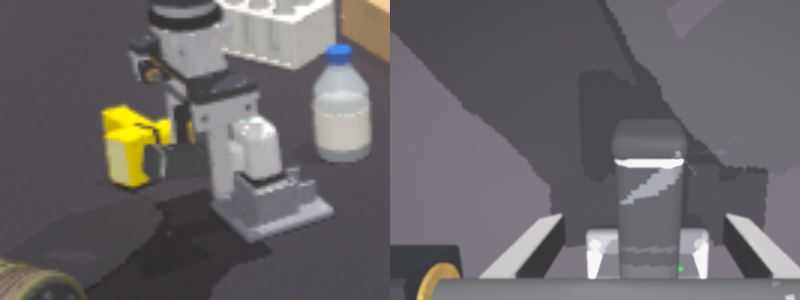

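The handle sits between the fingers, with its centre line at wrist column 258. I'll close and lift.

>>> servo_tool(motion=[{"wx": 0, "wy": 0, "wz": 0, "dx": 0, "dy": 0, "dz": 0, "fingers": 1}, {"wx": 0, "wy": 0, "wz": 0, "dx": 0, "dy": 0, "dz": 0, "fingers": 1}, {"wx": 0, "wy": 0, "wz": 0, "dx": 0, "dy": 0, "dz": 0, "fingers": 1}, {"wx": 0, "wy": 0, "wz": 0, "dx": 0, "dy": 0, "dz": 0, "fingers": 1}, {"wx": 0, "wy": 0, "wz": 0, "dx": 0, "dy": 0, "dz": 0, "fingers": 1}, {"wx": 0, "wy": 0, "wz": 0, "dx": 0, "dy": 0, "dz": 0, "fingers": 1}, {"wx": 0, "wy": 0, "wz": 0, "dx": 0, "dy": 0, "dz": 0, "fingers": 1}, {"wx": 0, "wy": 0, "wz": 0, "dx": 0, "dy": 0, "dz": 0, "fingers": 1}], newtons=40)

```text
clock: 5.95
eef_pos: [441.4, 297.5, 73.9]
eef_rot: [3.142, -0.0, 2.971]
wrist_force: [0.4, 2.7, 1.4]
finger_gap: 33.7
finger_force: 1.2
```

>>> servo_tool(motion=[{"wx": 0, "wy": 0, "wz": 0, "dx": 0, "dy": 0, "dz": 0, "fingers": 1}, {"wx": 0, "wy": 0, "wz": 0, "dx": 0, "dy": 0, "dz": 0, "fingers": 1}, {"wx": 0, "wy": 0, "wz": 0, "dx": 0, "dy": 0, "dz": 0, "fingers": 1}, {"wx": 0, "wy": 0, "wz": 0, "dx": 0, "dy": 0, "dz": 0, "fingers": 1}], newtons=40)

```text
clock: 6.35
eef_pos: [441.4, 297.6, 74.0]
eef_rot: [3.141, 0.0, 2.971]
wrist_force: [-0.3, 0.4, 0.6]
finger_gap: 29.8
finger_force: 39.9
```

>>> servo_tool(motion=[{"wx": 0, "wy": 0, "wz": 0, "dx": 0, "dy": 0, "dz": -0.06, "fingers": 1}, {"wx": 0, "wy": 0, "wz": 0, "dx": 0, "dy": 0, "dz": -0.14, "fingers": 1}, {"wx": 0, "wy": 0, "wz": 0, "dx": 0, "dy": 0, "dz": -0.24, "fingers": 1}, {"wx": 0, "wy": 0, "wz": 0, "dx": 0, "dy": 0, "dz": -0.35, "fingers": 1}, {"wx": 0, "wy": 0, "wz": 0, "dx": 0, "dy": 0, "dz": -0.5, "fingers": 1}, {"wx": 0, "wy": 0, "wz": 0, "dx": 0, "dy": 0, "dz": -0.65, "fingers": 1}, {"wx": 0, "wy": 0, "wz": 0, "dx": 0, "dy": 0, "dz": -0.8, "fingers": 1}, {"wx": 0, "wy": 0, "wz": 0, "dx": 0, "dy": 0, "dz": -1, "fingers": 1}])

```text
clock: 7.15
eef_pos: [441.1, 297.4, 175.0]
eef_rot: [-3.141, -0.0, 2.971]
wrist_force: [-0.7, -0.3, -1.5]
finger_gap: 29.9
finger_force: 39.9
```

>>> servo_tool(motion=[{"wx": 0, "wy": 0, "wz": 0, "dx": 0, "dy": 0, "dz": -0.3, "fingers": 1}, {"wx": 0, "wy": 0, "wz": 0, "dx": 0, "dy": 0, "dz": -0.6, "fingers": 1}, {"wx": 0, "wy": 0, "wz": 0, "dx": 0, "dy": 0, "dz": -1, "fingers": 1}, {"wx": 0, "wy": 0, "wz": 0, "dx": 0, "dy": 0, "dz": -1, "fingers": 1}, {"wx": 0, "wy": 0, "wz": 0, "dx": 0, "dy": 0, "dz": -1, "fingers": 1}])

```text
clock: 7.65
eef_pos: [441.3, 297.5, 274.8]
eef_rot: [3.141, 0.001, 2.971]
wrist_force: [-0.3, -0.2, -2.6]
finger_gap: 29.5
finger_force: 39.9
```

Run:
```python
from h import *
import pickle
a=camera("scene");b=camera("side");w=camera("wrist");p,R=tool();print(read_state()["clock"],p,R.round(3))
pickle.dump((a,b,w,p,R),open("held.pkl","wb"))
u0=proj(p,b).astype(int);v0=proj(p,a).astype(int);print(u0,v0)
c=b["image"][u0[1]-50:u0[1]+50,u0[0]-60:u0[0]+70];d=a["image"][v0[1]-50:v0[1]+50,v0[0]-60:v0[0]+70]
save("held.png",np.hstack([cv2.resize(x,None,fx=3,fy=3,interpolation=cv2.INTER_CUBIC) for x in (c,d)]))
```

```text
7.8 [440.92731985 297.27306985 272.8214273 ] [[-0.985  0.17  -0.002]
 [ 0.17   0.985 -0.001]
 [ 0.002 -0.001 -1.   ]]
[149 111] [367 127]
```

View pics/held.png

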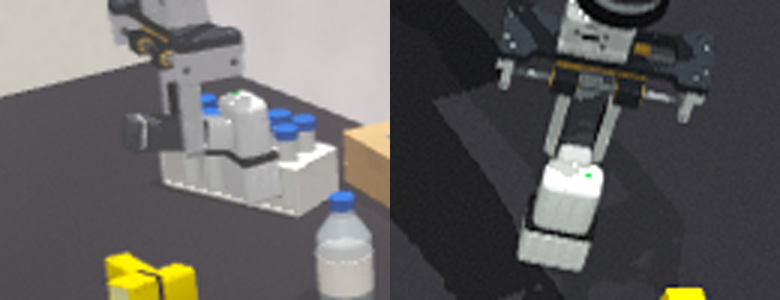

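The scanner is held clear of the holder. In the scene crop the nose's lower front corners are at (521,258) and (583,270). In the side crop the head top is at (243,97). I'll fit its pose in the tool frame.

```bash
cat > fit.py <<'E'
from h import *
import pickle
from scipy.optimize import least_squares
a,b,w,p,R=pickle.load(open("held.pkl","rb"))
S=lambda x,y:(307+(x-390)/3,77+y/3); D=lambda x,y:(89+x/3,61+y/3)
# scanner axes in tool: x_s=-tx, y_s=ty, z_s=-tz ; pitch f about y
B=np.diag([-1.,1,-1])
obs=[(a,S(521,258),(21,-31,0)),(a,S(584,270),(21,31,0)),(a,S(573,178),(0,0,106)),(b,D(243,97),(0,0,106)),(b,D(277,158),(19,-26,44)),(b,D(215,145),(-19,-26,44)),(b,D(276,200),(21,-31,0)),(b,D(127,148),(-126,-15,85))]
def world(s,q):
    Rs=B@Ro.from_euler("y",q[3]).as_matrix(); g=np.array([q[0],q[1],q[2]])
    return p+R@(g+Rs@(np.array(s,float)-[-64,0,84.5]))
def res(q):
    r=np.concatenate([proj(world(s,q),c)-o for c,o,s in obs])
    return np.r_[r/1.0,(q[0])/6,q[1]/2,(q[2]+19)/4,(q[3]+.05)/.04]
s=least_squares(res,[0,0,-19,-.05],loss="soft_l1");q=s.x;print(q.round(3),np.degrees(q[3]));print(s.fun.round(1))
# window centre in tool & scanner axes in tool
Rs=B@Ro.from_euler("y",q[3]).as_matrix();ts=np.array([q[0],q[1],q[2]])-Rs@np.array([-64,0,84.5]);print(ts,Rs.round(3))
print("window world",p+R@ts)
pickle.dump((ts,Rs),open("st.pkl","wb"))
for n in ("a","b"):
    c={"a":a,"b":b}[n]; im=cv2.resize(c["image"],None,fx=4,fy=4,interpolation=cv2.INTER_CUBIC)
    for k,(hx,hy,z0,z1) in enumerate([(21,31,0,44),(19,26,44,106)]):
        P=[[proj(world((i*hx,j*hy,z),q),c)*4 for i,j in((1,1),(1,-1),(-1,-1),(-1,1))] for z in (z0,z1)]
        for L in P: cv2.polylines(im,[np.int32(np.array(L)+2)],True,(255,0,0) if k else (0,255,0),1)
    H=[proj(world(x,q),c)*4 for x in [(-128,-15,84.5),(-120,-15,115.5),(-19,-15,88.4),(-19,-15,55)]]
    cv2.polylines(im,[np.int32(np.array(H)+2)],True,(255,255,0),1)
    u=(proj(p,c)*4).astype(int); 
    if n=="a": A=im[u[1]-200:u[1]+200,u[0]-200:u[0]+200]
    else: A=np.hstack([A,im[u[1]-200:u[1]+200,u[0]-160:u[0]+240]])
save("ov.png",A)
E
python3 fit.py
```

```text
[-1.3910e+00  2.0020e+00 -2.1105e+01 -7.0000e-03] -0.3989295786154602
[-2.   0.2 -1.1  0.7  0.7 -1.4 -2.2  0.3 -2.6  0.1  7.1  6.9  0.1 -0.7
  0.6 -0.5 -0.2  1.  -0.5  1.1]
[-65.97763478   2.00167204  62.94711843] [[-1.     0.     0.007]
 [ 0.     1.     0.   ]
 [-0.007  0.    -1.   ]]
window world [506.17064884 287.96527822 209.76535911]
```

View pics/ov.png

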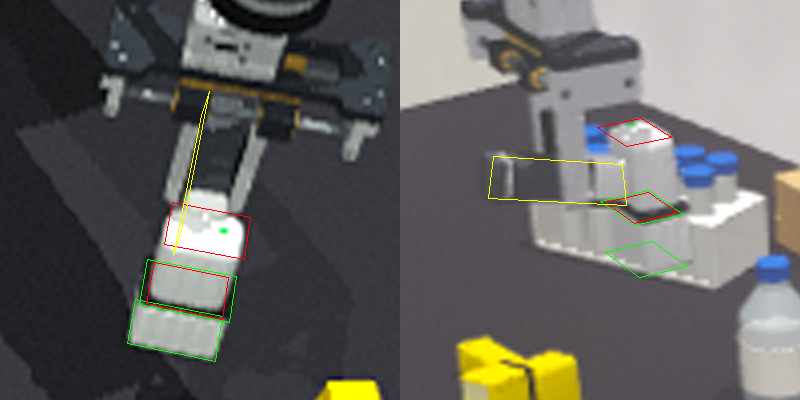

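The overlay matches to within 2–3 mm, so the window is at tool (-66, 2, 63) with almost no tilt. Next I'll measure the two labels precisely.

Run:
```python
from h import *
import pickle
a,b,w,p,R=pickle.load(open("held.pkl","rb"))
def cr(c,x,y): return cv2.resize(c["image"][y:y+38,x:x+50],(400,300),interpolation=cv2.INTER_CUBIC)  # 8x approx
save("lab.png",np.vstack([np.hstack([cr(a,157,160),cr(b,275,212)]),np.hstack([cr(a,245,226),cr(b,254,132)])]))
```

```text
(no output)
```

View pics/lab.png

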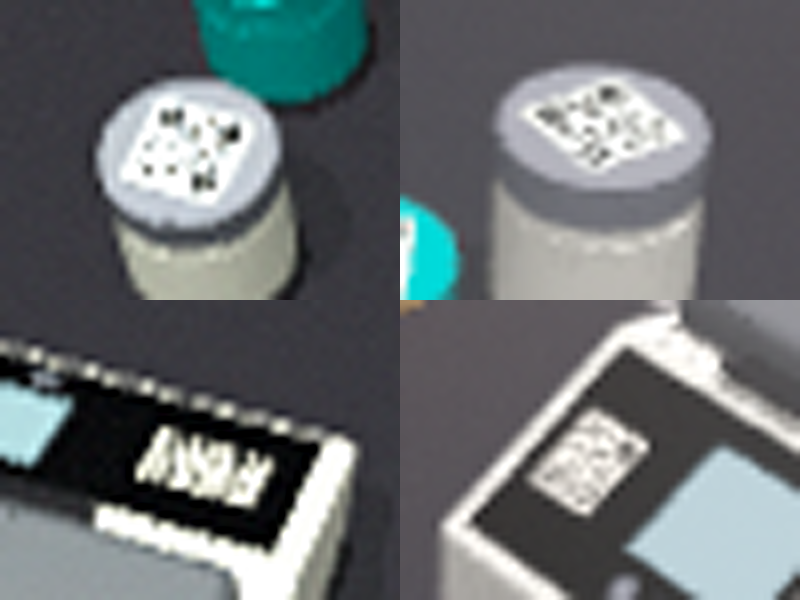

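```bash
cat > plan.py <<'E'
from h import *
import pickle
from scipy.optimize import least_squares
a,b,w,p,R=pickle.load(open("held.pkl","rb"));ts,Rs=pickle.load(open("st.pkl","rb"))
k=38/300
J=tri([ray((180.5,178.9),a),ray((300.6,227.5),b)]);print("jar",J,atz((180.5,178.9),a,76),atz((300.6,227.5),b,76))
SA=lambda x,y:np.array([245+x/8,226+(y-300)*k]);SB=lambda x,y:np.array([254+(x-400)/8,132+(y-300)*k])
print("pan",tri([ray(SA(205,467),a),ray(SB(590,462),b)]))
def fr(q):
    M=Ro.from_euler("z",q[3]).as_matrix()@Ro.from_euler("y",-np.radians(40)).as_matrix(); return M   # x up slope, z out
cs=[(-20,20,0),(20,20,0),(20,-20,0),(-20,-20,0)]
ob=[SB(530,475),SB(597,408),SB(650,445),SB(588,515)]; oa=[SA(160,428),SA(272,460),SA(263,508),SA(140,480)]; ca=[(-20,-20,0),(-20,20,0),(20,20,0),(20,-20,0)]
f=lambda q:np.r_[np.concatenate([proj(q[:3]+fr(q)@np.array(s,float),b)-o for s,o in zip(cs,ob)]+[proj(q[:3]+fr(q)@np.array(s,float),a)-o for s,o in zip(ca,oa)]),(q[2]-114)/3]
s=least_squares(f,[756,46,114,-.2]);q=s.x;print(q.round(3),s.fun.round(1))
M=fr(q);zl=M[:,2];print("normal",zl.round(3))
B0=Rs.T
# jar pose: scanner yaw psi, upright, window 100 above
def toolpose(win,Rsc): Rt=Rsc@Rs.T; return win-Rt@ts,Rt
for psi in (-.4,-.2,-.167):
    P,Rt=toolpose(np.r_[atz((300.6,227.5),b,76)[:2]*.5+atz((180.5,178.9),a,76)[:2]*.5,186],Ro.from_euler("z",psi).as_matrix());print("jar tool",psi,P.round(1),Ro.from_matrix(Rt).as_euler("xyz").round(3))
# panel: scanner z = normal, x_s = up slope
P2,R2=toolpose(q[:3]+100*zl,M);print("panel tool",P2.round(1),Ro.from_matrix(R2).as_euler("xyz").round(3))
E
python3 plan.py
```

```text
jar [ 526.43845642 -249.64020626   74.80068372] [ 525.81945048 -247.42287502   76.        ] [ 525.98501073 -252.90730035   76.        ]
pan [758.44842236  49.21184807 112.92953549]
[ 7.59115e+02  5.06380e+01  1.13466e+02 -1.79000e-01] [-0.7  0.1 -1.6 -0.4 -1.  -0.8 -0.8 -0.5 -0.4  1.2 -0.5  0.6 -1.6  0.
 -0.6  0.  -0.2]
normal [-0.633  0.115  0.766]
jar tool -0.4 [ 464.8 -226.5  249.4] [-3.142 -0.007  2.742]
jar tool -0.2 [ 461.3 -239.1  249.4] [ 3.142 -0.007  2.942]
jar tool -0.167 [ 460.9 -241.2  249.4] [ 3.142 -0.007  2.975]
panel tool [606.   76.3 196.5] [3.142 0.691 2.962]
```

>>> servo_tool(motion=[{"wx": 0, "wy": 0, "wz": 0, "dx": -0.03, "dy": -0.15, "dz": 0, "fingers": 1}, {"wx": 0, "wy": 0, "wz": 0, "dx": -0.08, "dy": -0.4, "dz": 0, "fingers": 1}, {"wx": 0, "wy": 0, "wz": 0, "dx": -0.15, "dy": -0.7, "dz": 0, "fingers": 1}, {"wx": 0, "wy": 0, "wz": 0, "dx": -0.21, "dy": -1, "dz": 0, "fingers": 1}])

```text
clock: 8.2
eef_pos: [444.6, 193.6, 273.2]
eef_rot: [-3.141, -0.001, 2.971]
wrist_force: [0.5, -0.2, -1.3]
finger_gap: 29.5
finger_force: 39.9
```

>>> servo_tool(motion=[{"wx": 0, "wy": 0, "wz": 0, "dx": -0.07, "dy": -0.33, "dz": 0, "fingers": 1}, {"wx": 0, "wy": 0, "wz": 0, "dx": -0.14, "dy": -0.67, "dz": 0, "fingers": 1}, {"wx": 0, "wy": 0, "wz": 0, "dx": -0.21, "dy": -1, "dz": 0, "fingers": 1}])

```text
clock: 8.5
eef_pos: [448.1, 91.2, 273.4]
eef_rot: [-3.141, -0.001, 2.971]
wrist_force: [0.6, 0.3, -1.0]
finger_gap: 30.3
finger_force: 39.9
```

>>> servo_tool(motion=[{"wx": 0, "wy": 0, "wz": 0, "dx": -0.07, "dy": -0.33, "dz": 0, "fingers": 1}, {"wx": 0, "wy": 0, "wz": 0, "dx": -0.14, "dy": -0.67, "dz": 0, "fingers": 1}, {"wx": 0, "wy": 0, "wz": 0, "dx": -0.21, "dy": -1, "dz": 0, "fingers": 1}])

```text
clock: 8.8
eef_pos: [451.6, -10.9, 273.4]
eef_rot: [-3.141, -0.001, 2.971]
wrist_force: [1.3, 0.3, -1.5]
finger_gap: 29.5
finger_force: 39.9
```

>>> servo_tool(motion=[{"wx": 0, "wy": 0, "wz": 0, "dx": -0.07, "dy": -0.33, "dz": 0, "fingers": 1}, {"wx": 0, "wy": 0, "wz": 0, "dx": -0.14, "dy": -0.67, "dz": 0, "fingers": 1}, {"wx": 0, "wy": 0, "wz": 0, "dx": -0.21, "dy": -1, "dz": 0, "fingers": 1}])

```text
clock: 9.1
eef_pos: [455.2, -112.9, 273.5]
eef_rot: [-3.142, -0.001, 2.97]
wrist_force: [1.1, 0.4, -1.8]
finger_gap: 29.8
finger_force: 39.9
```

>>> servo_tool(motion=[{"wx": 0, "wy": 0, "wz": 0, "dx": -0.07, "dy": -0.33, "dz": 0, "fingers": 1}, {"wx": 0, "wy": 0, "wz": 0, "dx": -0.14, "dy": -0.6, "dz": 0, "fingers": 1}, {"wx": 0, "wy": 0, "wz": 0, "dx": -0.18, "dy": -0.85, "dz": 0, "fingers": 1}, {"wx": 0, "wy": 0, "wz": 0, "dx": -0.21, "dy": -1, "dz": 0, "fingers": 1}, {"wx": 0, "wy": 0, "wz": 0, "dx": -0.21, "dy": -1, "dz": 0, "fingers": 1}])

```text
clock: 9.6
eef_pos: [459.2, -214.4, 273.3]
eef_rot: [3.141, -0.001, 2.969]
wrist_force: [-0.0, 0.2, -2.2]
finger_gap: 30.0
finger_force: 39.9
```

Run:
```python
from h import *
s=read_state();print(s["clock"],s["joints"].round(2),s["finger_force"],tool()[0])
go([460.9,-240.5,249.5],Ro.from_euler("xyz",[np.pi,0,2.972]).as_matrix())
```

```text
9.6 [-0.51  0.16  1.54 -0.    1.45 -1.91] 39.85470771789551 [ 459.21393569 -214.44253596  273.30637249]
d [-0.062 -0.254  0.238] w [ 0.    -0.001 -0.002] deg 0.2
```

>>> servo_tool(motion=[{"wx": 0, "wy": 0, "wz": 0, "dx": -0.03, "dy": -0.13, "dz": 0.1, "fingers": 1}, {"wx": 0, "wy": 0, "wz": 0, "dx": -0.06, "dy": -0.25, "dz": 0.24, "fingers": 1}, {"wx": 0, "wy": 0, "wz": 0, "dx": -0.06, "dy": -0.25, "dz": 0.24, "fingers": 1}, {"wx": 0, "wy": 0, "wz": 0, "dx": -0.06, "dy": -0.25, "dz": 0.24, "fingers": 1}])

```text
clock: 10.0
eef_pos: [461.4, -238.5, 249.3]
eef_rot: [3.141, -0.001, 2.971]
wrist_force: [-0.5, 0.3, -0.7]
finger_gap: 30.0
finger_force: 39.9
```

Run:
```python
from h import *
import pickle
a=camera("scene");b=camera("side")
p,R=tool();ts,Rs=pickle.load(open("st.pkl","rb"));win=p+R@ts;Rw=R@Rs
def ov(c,hit):
    im=cv2.resize(c["image"],None,fx=4,fy=4,interpolation=cv2.INTER_CUBIC)
    pts=lambda L:np.int32([proj(win+Rw@np.array(x,float),c)*4+2 for x in L])
    for hx,hy,zs in [(21,31,(0,44)),(19,26,(106,))]:
        for z in zs: cv2.polylines(im,[pts([(hx,hy,z),(hx,-hy,z),(-hx,-hy,z),(-hx,hy,z)])],True,(0,255,0),1)
    cv2.polylines(im,[pts([(0,0,0),(0,0,-hit)])],False,(255,0,0),2)
    u=(proj(win,c)*4).astype(int);return im[max(u[1]-300,0):u[1]+300,max(u[0]-200,0):u[0]+200][:600]
x,y=ov(a,win[2]-76),ov(b,win[2]-76);h=min(len(x),len(y));save("jar.png",np.hstack([x[-h:],y[-h:]]))
print(win,Rw.round(3),read_state()["clock"])
```

```text
[ 527.05009994 -247.59217155  187.27570082] [[ 0.985  0.17  -0.007]
 [-0.17   0.986  0.001]
 [ 0.007 -0.     1.   ]] 10.1
```

View pics/jar.png

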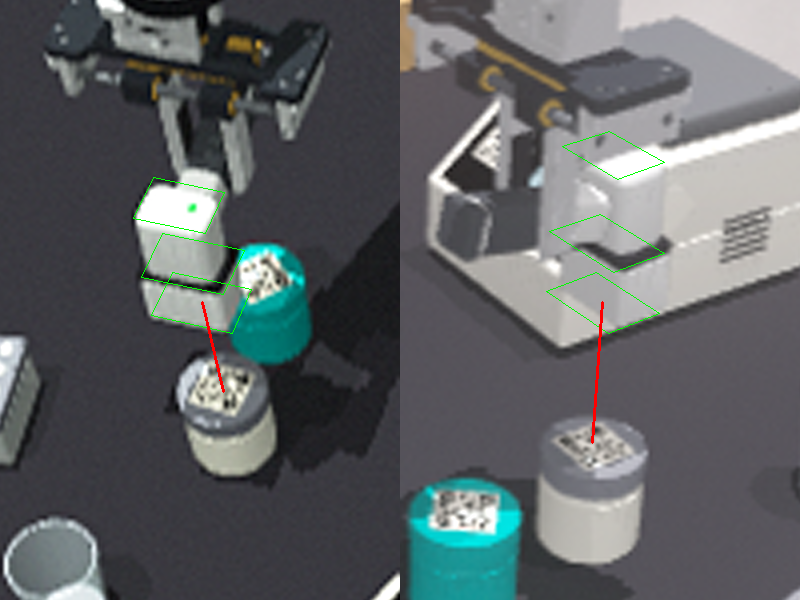

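The red model axis lands on the real jar's label in both views. In the side view, though, the real band corner at (672,240) sits a few mm above the model's at (667,247), so I'll check the scanner's pitch in the fingers with the wrist camera.

Run:
```python
from h import *
import pickle
a,b,w0,p0,R0=pickle.load(open("held.pkl","rb"))
w=camera("wrist");p,R=tool();pickle.dump((w,p,R),open("wj.pkl","wb"))
ts,Rs=pickle.load(open("st.pkl","rb"))
for n,c,P,Q in(("held",w0,p0,R0),("jar",w,p,R)):
    print(n,c["image"][100:250:3,248:268].mean((1,2)).round().astype(int).tolist())
    for f in (0,-3,-6,-9,3):
        Rf=np.diag([-1.,1,-1])@Ro.from_euler("y",np.radians(f)).as_matrix()
        X=lambda s:proj(P+Q@(np.array([-1.4,0,-20])+Rf@(np.array(s,float)-[-64,0,84.5])),c).round(1).tolist()
        print(f,"up",X((-120,0,115.5)),"low",X((-128,0,84.5)))
    for m in ["scanner_butt","scanner"]:
        t=trace(m,c) if c is w else []
        for r in t[:2]:
            ys,xs=np.nonzero(r["pixels"]);print(m,r["conf"],xs.min(),xs.max(),ys.min(),ys.max())
print(read_state()["clock"])
```

```text
held [91, 89, 88, 87, 88, 88, 91, 104, 107, 111, 112, 118, 140, 173, 195, 204, 192, 176, 165, 157, 248, 247, 248, 174, 172, 172, 172, 172, 172, 172, 172, 172, 140, 107, 106, 106, 106, 106, 106, 106, 106, 106, 106, 106, 106, 106, 106, 106, 106, 115]
0 up [257.2, 144.0] low [256.6, 121.8]
-3 up [257.2, 139.5] low [256.5, 121.8]
-6 up [257.1, 135.6] low [256.5, 122.2]
-9 up [257.0, 132.2] low [256.4, 122.9]
3 up [257.3, 149.0] low [256.7, 122.1]
jar [161, 171, 175, 178, 187, 200, 197, 83, 81, 82, 84, 88, 110, 133, 149, 156, 148, 136, 127, 120, 249, 247, 250, 133, 133, 133, 133, 133, 133, 122, 103, 86, 82, 82, 82, 82, 82, 82, 82, 82, 82, 82, 82, 82, 82, 82, 81, 81, 81, 89]
0 up [257.2, 144.1] low [256.6, 121.9]
-3 up [257.2, 139.6] low [256.5, 121.9]
-6 up [257.1, 135.6] low [256.5, 122.3]
-9 up [257.0, 132.2] low [256.4, 123.0]
3 up [257.3, 149.1] low [256.7, 122.2]
scanner_butt 0.89 207 302 118 350
scanner_butt 0.32 433 505 312 359
scanner 0.77 206 302 119 350
10.25
```

The wrist view is unchanged since the lift (butt edges at rows 120 and 145), so the scanner hasn't slipped and its pitch is about 0. I'll hold here for a second.

>>> servo_tool(motion=[{"wx": 0, "wy": 0, "wz": 0, "dx": 0, "dy": 0, "dz": 0, "fingers": 1}, {"wx": 0, "wy": 0, "wz": 0, "dx": 0, "dy": 0, "dz": 0, "fingers": 1}, {"wx": 0, "wy": 0, "wz": 0, "dx": 0, "dy": 0, "dz": 0, "fingers": 1}, {"wx": 0, "wy": 0, "wz": 0, "dx": 0, "dy": 0, "dz": 0, "fingers": 1}, {"wx": 0, "wy": 0, "wz": 0, "dx": 0, "dy": 0, "dz": 0, "fingers": 1}, {"wx": 0, "wy": 0, "wz": 0, "dx": 0, "dy": 0, "dz": 0, "fingers": 1}, {"wx": 0, "wy": 0, "wz": 0, "dx": 0, "dy": 0, "dz": 0, "fingers": 1}, {"wx": 0, "wy": 0, "wz": 0, "dx": 0, "dy": 0, "dz": 0, "fingers": 1}, {"wx": 0, "wy": 0, "wz": 0, "dx": 0, "dy": 0, "dz": 0, "fingers": 1}, {"wx": 0, "wy": 0, "wz": 0, "dx": 0, "dy": 0, "dz": 0, "fingers": 1}])

```text
clock: 11.25
eef_pos: [461.5, -238.7, 249.9]
eef_rot: [-3.142, 0.0, 2.971]
wrist_force: [-0.1, -0.5, -1.9]
finger_gap: 29.8
finger_force: 39.9
```

```bash
cat > ov.py <<'E'
from h import *
import pickle
from scipy.optimize import least_squares
# silhouette check: scene view, bright head pixels of scanner vs model hull
def meas():
    a=camera("scene");b=camera("side");p,R=tool();ts,Rs=pickle.load(open("st.pkl","rb"));win=p+R@ts;Rw=R@Rs
    for n,c in(("scene",a),("side",b)):
        L=[(x*hx,y*hy,z) for hx,hy,z in((21,31,0),(21,31,44),(19,26,106)) for x in(1,-1) for y in(1,-1)]+[(-126,y,z) for y in(-15,15) for z in(85,115)]
        q=np.array([proj(win+Rw@np.array(s,float),c) for s in L])
        for r in trace("scanner",c)[:3]:
            ys,xs=np.nonzero(r["pixels"]);print(n,round(r["conf"],2),xs.min(),xs.max(),ys.min(),ys.max(),"model",q.min(0).round(1),q.max(0).round(1))
    return win,Rw
E
python3 - <<'E'
from ov import *
print(meas())
E
```

```text
scene 0.87 159 185 112 164 model [157.7  97.8] [190.8 164.8]
scene 0.63 169 193 171 201 model [157.7  97.8] [190.8 164.8]
scene 0.56 393 447 174 210 model [157.7  97.8] [190.8 164.8]
side 0.89 125 154 146 171 model [259.4 148.8] [317.8 199.3]
side 0.8 261 320 153 197 model [259.4 148.8] [317.8 199.3]
(array([ 526.86222676, -247.95412873,  186.96584088]), array([[ 9.85424818e-01,  1.69973161e-01, -6.85943605e-03],
       [-1.69969140e-01,  9.85448692e-01,  1.16918108e-03],
       [ 6.95835169e-03,  1.37523993e-05,  9.99975790e-01]]))
```

The scanner's outline matches the model to within about 2 px. Now I'll plan the way to the mill.

```bash
cat >> plan.py <<'E'
print("----")
H=P2+100*zl
p,R=tool()
go([H[0],H[1],290],R)
w=Ro.from_matrix(R.T@R2).as_rotvec()/2;print("turn",w.round(3),"standoff",H.round(1))
E
python3 plan.py | sed -n '/----/,$p'
```

```text
----
d [-0.246  3.355 -0.401] w [0. 0. 0.] deg 0.0
turn [ 0.001 -0.346  0.004] standoff [542.8  87.8 273.1]
```

>>> servo_tool(motion=[{"wx": 0, "wy": 0, "wz": 0, "dx": 0, "dy": 0.02, "dz": -0.2, "fingers": 1}, {"wx": 0, "wy": 0, "wz": 0, "dx": 0, "dy": 0.2, "dz": -0.4, "fingers": 1}, {"wx": 0, "wy": 0, "wz": 0, "dx": -0.04, "dy": 0.5, "dz": -0.4, "fingers": 1}, {"wx": 0, "wy": 0, "wz": 0, "dx": -0.08, "dy": 0.8, "dz": -0.4, "fingers": 1}, {"wx": 0, "wy": 0, "wz": 0, "dx": -0.08, "dy": 1, "dz": -0.4, "fingers": 1}])

```text
clock: 11.95
eef_pos: [486.8, -140.0, 290.0]
eef_rot: [3.141, 0.0, 2.971]
wrist_force: [-0.1, 0.1, -2.4]
finger_gap: 30.0
finger_force: 39.9
```

>>> servo_tool(motion=[{"wx": 0, "wy": 0, "wz": 0, "dx": -0.03, "dy": 0.3, "dz": 0, "fingers": 1}, {"wx": 0, "wy": 0, "wz": 0, "dx": -0.06, "dy": 0.65, "dz": 0, "fingers": 1}, {"wx": 0, "wy": 0, "wz": 0, "dx": -0.08, "dy": 1, "dz": 0, "fingers": 1}])

```text
clock: 12.25
eef_pos: [511.4, -43.1, 290.0]
eef_rot: [3.142, 0.0, 2.97]
wrist_force: [0.1, -1.0, -1.1]
finger_gap: 29.8
finger_force: 39.9
```

>>> servo_tool(motion=[{"wx": 0, "wy": 0, "wz": 0, "dx": -0.03, "dy": 0.35, "dz": 0, "fingers": 1}, {"wx": 0, "wy": 0, "wz": 0, "dx": -0.06, "dy": 0.65, "dz": 0, "fingers": 1}, {"wx": 0, "wy": 0, "wz": 0, "dx": -0.08, "dy": 0.9, "dz": 0, "fingers": 1}, {"wx": 0, "wy": 0, "wz": 0, "dx": -0.08, "dy": 1, "dz": 0, "fingers": 1}])

```text
clock: 12.65
eef_pos: [536.4, 54.6, 289.8]
eef_rot: [3.141, -0.0, 2.973]
wrist_force: [-0.7, -0.0, -1.3]
finger_gap: 30.0
finger_force: 39.9
```

>>> servo_tool(motion=[{"wx": 0, "wy": -0.03, "wz": 0, "dx": 0, "dy": 0.2, "dz": 0.05, "fingers": 1}, {"wx": 0, "wy": -0.08, "wz": 0, "dx": 0, "dy": 0.35, "dz": 0.1, "fingers": 1}, {"wx": 0, "wy": -0.13, "wz": 0, "dx": 0, "dy": 0.36, "dz": 0.15, "fingers": 1}, {"wx": 0, "wy": -0.19, "wz": 0, "dx": 0, "dy": 0.36, "dz": 0.17, "fingers": 1}, {"wx": 0, "wy": -0.24, "wz": 0, "dx": 0, "dy": 0.36, "dz": 0.17, "fingers": 1}, {"wx": 0, "wy": -0.29, "wz": 0, "dx": 0, "dy": 0.36, "dz": 0.17, "fingers": 1}, {"wx": 0, "wy": -0.33, "wz": 0, "dx": 0, "dy": 0.36, "dz": 0.17, "fingers": 1}, {"wx": 0, "wy": -0.345, "wz": 0.004, "dx": 0, "dy": 0.36, "dz": 0.17, "fingers": 1}, {"wx": 0, "wy": -0.345, "wz": 0.004, "dx": 0, "dy": 0.36, "dz": 0.17, "fingers": 1}, {"wx": 0, "wy": -0.345, "wz": 0.004, "dx": 0, "dy": 0.36, "dz": 0.17, "fingers": 1}])

```text
clock: 13.65
eef_pos: [542.3, 88.0, 273.2]
eef_rot: [3.138, 0.689, 2.961]
wrist_force: [-0.5, -0.6, -1.6]
finger_gap: 30.0
finger_force: 39.9
```

```bash
cat >> plan.py <<'E'
print("final");go(P2,R2)
from ov import meas
win,Rw=meas(); print(win,"label in scanner",(Rw.T@(q[:3]-win)).round(1),read_state()["clock"])
E
python3 plan.py | sed -n '/final/,$p'
```

```text
final
d [-0.012 -0.003  1.004] w [ 0.001 -0.001 -0.001] deg 0.2
scene 0.73 271 300 131 181 model [271.5 128.3] [303.7 183.1]
scene 0.58 393 447 174 209 model [271.5 128.3] [303.7 183.1]
scene 0.36 331 364 185 220 model [271.5 128.3] [303.7 183.1]
side 0.57 125 154 146 171 model [192.8  88. ] [255.2 134.6]
side 0.55 197 255 90 136 model [192.8  88. ] [255.2 134.6]
[632.39445799  73.87740884 266.62595122] label in scanner [   0.6   -0.8 -200.1] 13.85
```

>>> servo_tool(motion=[{"wx": 0, "wy": 0, "wz": 0, "dx": 0, "dy": 0, "dz": 0.1, "fingers": 1}, {"wx": 0, "wy": 0, "wz": 0, "dx": 0, "dy": 0, "dz": 0.25, "fingers": 1}, {"wx": 0, "wy": 0, "wz": 0, "dx": 0, "dy": 0, "dz": 0.4, "fingers": 1}, {"wx": 0, "wy": 0, "wz": 0, "dx": 0, "dy": 0, "dz": 0.6, "fingers": 1}, {"wx": 0, "wy": 0, "wz": 0, "dx": 0, "dy": 0, "dz": 0.8, "fingers": 1}, {"wx": 0, "wy": 0, "wz": 0, "dx": 0, "dy": 0, "dz": 0.92, "fingers": 1}, {"wx": 0, "wy": 0, "wz": 0, "dx": 0, "dy": 0, "dz": 0.95, "fingers": 1}, {"wx": 0, "wy": 0, "wz": 0, "dx": 0, "dy": 0, "dz": 0.95, "fingers": 1}, {"wx": 0, "wy": 0, "wz": 0, "dx": 0, "dy": 0, "dz": 0.95, "fingers": 1}, {"wx": 0, "wy": 0, "wz": 0, "dx": 0, "dy": 0, "dz": 0.95, "fingers": 1}])

```text
clock: 14.85
eef_pos: [601.8, 78.0, 200.5]
eef_rot: [3.138, 0.691, 2.961]
wrist_force: [0.1, -0.2, -1.1]
finger_gap: 29.9
finger_force: 39.9
```

```bash
python3 plan.py | sed -n '/final/,$p'
python3 - <<'E'
from h import *
import pickle
w0=pickle.load(open("held.pkl","rb"))[2];w=camera("wrist")
print(w["image"][100:180:4,248:268].mean((1,2)).round().astype(int).tolist())
a=camera("scene")
for q in ("jar_label","panel_label"): print(q,[(np.round(r["location"],1).tolist(),round(r["conf"],2)) for r in trace(q,a)][:3])
print(read_state()["qd"].round(3))
E
```

```text
final
d [-0.009 -0.009  0.059] w [ 0.002 -0.    -0.001] deg 0.2
scene 0.91 266 293 163 216 model [265.3 160.6] [297.2 217.1]
scene 0.8 393 447 173 210 model [265.3 160.6] [297.2 217.1]
side 0.71 216 270 110 153 model [211.8 107.5] [270.4 152.2]
side 0.55 125 154 146 170 model [211.8 107.5] [270.4 152.2]
[691.66553078  63.82159403 193.8707503 ] label in scanner [   1.    -1.3 -105.8] 15.05
[55, 55, 55, 55, 55, 62, 64, 64, 64, 70, 78, 83, 81, 79, 82, 215, 225, 96, 84, 127]
jar_label [([188.1, 159.5], 0.9), ([182.9, 184.6], 0.79), ([286.1, 194.0], 0.16)]
panel_label [([283.4, 193.8], 0.55), ([373.4, 239.7], 0.5)]
[-0.     0.002 -0.001 -0.002  0.002 -0.   ]
```

```bash
python3 -c "
from cell import *
print(sign_off())"
```

```text
the job is handed in; nothing more can be done
None
```

The job is handed in. The scanner read position was held over the jar's lid label for over a second, and the arm is now holding the scanner about 106 mm from the mill's label. By my measurements its aim is within about 2 mm, to a few mm of camera error; `sign_off()` returned no verdict.

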